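Seal the nail salon's storage jars

ROBOT

A 6-joint arm with a two-finger parallel gripper is mounted at the origin on the work surface. World frame = base frame: x ahead of the robot, y to its left, z up, the work surface at z = 0. Lengths are in m, angles in rad, forces in N, time in s.
With the tool pointing down it reaches from about 0.225 to 0.875 m from the base axis. Payload 3.4 kg.
Tool frame: the origin (TCP) lies at the very end of the fingers, on their centre line; the grasp point (between the pads) lies 19 mm behind it (bot.hold_point_z is the distance from the TCP to the grasp point, in m); z points along the fingers, y is the line along which they close (so a half turn about z gives the same grasp; the last joint's range is limited). The gripper opens to 85 mm and grips with 20 to 120 N. Pads are 22 mm wide; open, the fingers measure 114 mm over their backs; the gripper's body (76 mm by 85 mm) begins 54 mm behind the grasp point. The pads swing forward as they close: fully open they stand 13 mm farther back than shut.
Start: joints at [1.033, 0.276, 1.505, -0, 1.361, -0.121], TCP at [0.233, 0.526, 0.231] pointing down, gripper open.
Joint ranges: [-2.89, 2.89], [-0.75, 2.08], [0.22, 2.7], [-1.18, 4.32], [0.11, 2.71], [-2.7, 2.7]. Speed limits (rad/s): [2.57, 2.57, 3.14, 3.14, 3.14, 3.14].

INTERFACE

Orientations are given as a unit quaternion [x, y, z, w].
In Python, from bench import bot gives the robot as it stands.
- The arm moves only by the shell command python3 -m jog 'ROWS' [FORCE]. ROWS is a JSON object of lists of equal length, an entry for each row: "gripper": the opening, from 0 (shut) to 1 (fully open); "travel": the shift along the tool's x, y, z in cm, a list of three; "twist": the turn about the tool's z in degrees. A call has 1 to 5 rows; each row is the pose to reach, as a shift and turn from the pose commanded when the call began, along the tool's axes at that moment; what a row does not reach only later rows make up. A row lasts 1/10 s, in which the tool goes at most 50 mm and 8.59 degrees, less where a joint would pass 70% of its speed; a pose out of reach is approached as far as the arm can. A call with a gripper value outside its range is refused whole. The fingers move at their own pace and stop on an object; FORCE is the grip in N (left out, the last holds). Time passes only in rows, so rows that repeat a pose let the fingers close. It gives the time, the measured TCP pose, the force, the opening and the grip force at its end, in the units of the state.
- bot.get_obs(): the state, without advancing time (a new reading comes with each control period).
- bot.get_image(name): name is "scene" or "top" or "wrist"; returns the picture (480x640x3 uint8, red, green, blue); there is no depth.
- bot.camera_model(name): a dict with "fx", "fy", "cx", "cy" (pixels), "extrinsics" (4x4, takes a point from camera to world coordinates). Camera axes: x right, y down, z forward; pixel columns grow to the right and rows downward; lengths in m; the calibration is good to about 2 mm. A picture is of the moment at which its call begins: read the wrist's pose just before it. camera_model takes no time and is no camera call; for the wrist camera it gives the pose at the moment of the call.
- bot.hand_in(): hands the job in; it is judged then, once.
Trained networks look in the newest picture that a camera, given by its name, has taken for a name from the list of things; names that differ only in an ending like _2 or _b are one class to them, and where a whole thing is asked for, a point or a joint stands for the part that bears it (a point fixed in the world has none). Each returns a list of dicts, best first, with "confidence" (0 to 1); they miss things now and then, are a little off and sometimes report something else, mostly with a low value. They report only what shows in the picture. A call takes as long as a camera call. They do not tell look-alikes from the thing itself.
- bot.spot_in(camera, label): "pixel" ([column, row] in pixels, amid what is visible of it).
- bot.cut_out(camera, label): "mask" (480x640 bool, what is visible of it) and "pixel" ([column, row] in pixels, amid what is visible of it).
The state is a dict: "time": time; "joint_positions": joint angles; "dq": joint speeds; "tau": joint torques, N m; "tool_pos": TCP position; "orientation": TCP orientation; "contact_force": force on the tool from outside, world axes, zero at the start; "moment": the same for the moment, N m; "width": finger opening in m; "finger_force": force on a finger pad.
Only numpy, scipy, OpenCV 4.12 (cv2) and the standard library are available. Lean on these libraries where they do the work, as an engineer would, in place of code of your own. Each camera call takes 0.05 s, during which the arm holds its last target. There are 200 camera calls.

TASK

Close the two white jars: put each bamboo lid on the jar of its own size and press it down until it is fully home, with the lid's disc flat on the jar's rim and the pink seal collar pushed right down by the lid. Press only on the lids, not on the jars or collars, leave the other things on the table standing where they are, and let go of both lids.

Things in the scene. Friction and masses are not known exactly. Their poses are not given: they have to be found in the camera images.
- jar_big: big jar: white ceramic, round, open-topped, 110 mm outside diameter, 110 mm tall, fixed to the table; neck 100 mm in diameter outside, mouth 90 mm inside. A pink silicone seal collar, 110 mm outside, 100 mm inside, 14 mm tall, sits around the neck. Origin: centre of the jar's underside, z up
- jar_small: small jar: white ceramic, round, open-topped, 82 mm outside diameter, 85 mm tall, fixed to the table; neck 72 mm in diameter outside, mouth 62 mm inside. A pink silicone seal collar, 82 mm outside, 72 mm inside, 14 mm tall, sits around the neck. Origin: centre of the jar's underside, z up
- rim_big (a point): centre of the big jar's mouth at the height of its ceramic rim, 110 mm above the table
- rim_small (a point): centre of the small jar's mouth at the height of its ceramic rim, 85 mm above the table
- lid_big: big lid: bamboo disc, 112 mm diameter, 10 mm thick; below it a tapered boss 82 mm wide, 8 mm deep; on top a black upright round knob, 30 mm diameter, 40 mm tall. About 160 g; starts lying on its boss on the table, knob up. Origin: centre of the boss's underside, z up (disc from z = 8 to 18 mm, knob top at 58 mm). Fully home, the origin is 8 mm below its jar's rim point
- lid_small: small lid: bamboo disc, 84 mm diameter, 10 mm thick; below it a tapered boss 54 mm wide, 8 mm deep; on top a black upright round knob, 30 mm diameter, 40 mm tall. About 100 g; starts lying on its boss on the table, knob up. Origin: centre of the boss's underside, z up (disc from z = 8 to 18 mm, knob top at 58 mm). Fully home, the origin is 8 mm below its jar's rim point
- knob_big (a point): centre of the top of the big lid's knob
- knob_small (a point): centre of the top of the small lid's knob
- seal_big (a joint): how far the big jar's pink seal collar has been pushed down: 0 = fully up, standing 10 mm above the jar's rim; 0.010 m = fully down, level with the rim. It starts between 0 and 0.003, slides down stiffly (about 12 N, pressed slowly; more if fast) and stays where it is left; the lid's own weight does not move it
- seal_small (a joint): how far the small jar's pink seal collar has been pushed down: 0 = fully up, standing 10 mm above the jar's rim; 0.010 m = fully down, level with the rim. It starts between 0 and 0.003, slides down stiffly (about 12 N, pressed slowly; more if fast) and stays where it is left; the lid's own weight does not move it
- polish0: bystander: standing navy blue nail polish bottle with a black cap, 34 mm in diameter, 88 mm tall. Origin: centre of its underside
- polish1: bystander: standing red nail polish bottle with a black cap, 34 mm in diameter, 88 mm tall. Origin: centre of its underside
- polish2: bystander: standing lilac nail polish bottle with a black cap, 34 mm in diameter, 88 mm tall. Origin: centre of its underside
- polish3: bystander: standing black nail polish bottle with a black cap, 34 mm in diameter, 88 mm tall. Origin: centre of its underside
- gelpot: bystander: closed lilac gel pot with a white cap, 60 mm in diameter, 42 mm tall. Origin: centre of its underside
- file: bystander: pink nail file lying flat, 175 x 24 x 6 mm, long axis x. Origin: centre of its underside
Things that resemble listed ones, but are neither listed nor needed, are in the scene too. Leave any purple look-alike of the lid_big alone. What is shaped like the lid_small but turquoise is not meant.

How it is judged:
At the end, for the whole second after the job is handed in: Each lid is centred on the jar of its size within 6 mm, level within 0.05 rad, its disc no more than 2 mm above the rim, the jar's seal collar pushed down at least 8 of its 10 mm, and the lid at rest and released (horizontal distance between lid_big and rim_big below 0.006 m and z of lid_big in the frame of rim_big between -0.011 and -0.006 m and angle between each of lid_big, lid_small's own z axis and vertical below 0.05 rad and value of joint each of seal_big, seal_small above 0.008 m and linear speed of each of lid_big, lid_small below 0.02 m/s and contact force between the fingers and lid_big below 0.1 N and horizontal distance between lid_small and rim_small below 0.006 m and z of lid_small in the frame of rim_small between -0.011 and -0.006 m and contact force between the fingers and lid_small below 0.1 N); the robot touches nothing.
It fails at once if the robot pushes on a jar or its seal collar itself (more than 6 N) (contact force between any of the fingers, the arm and jar_big above 6 N or contact force between any of the fingers, the arm and jar_small above 6 N).
It fails at once if a bystander is shifted by more than 30 mm or a bottle or pot is tipped over (distance of any of polish0, polish1, polish2, polish3, gelpot, file from where it was at the start of the episode above 0.03 m or angle between any of polish0, polish1, polish2, polish3, gelpot's own z axis and vertical above 0.5 rad).
It also fails if it takes over 69 s, if anything falls off the work surface, if the arm or the gripper's body presses on something with over 40 N, if the wrist force passes 120 N, or if a joint passes its speed limit or range.

## Working session

There is one attempt and no reset: what is moved stays moved. The work goes in short steps, Python scripts to look and compute and a shell command to move; the robot and the scene stay as the last step left them, time stands still between calls to the robot, and variables do not carry over. Pictures are saved under pics/ and viewed, at most 10 in all, crops included, and the job is handed in when it is done.

```bash
mkdir -p pics; ls; cat > h.py <<'E'
import numpy as np, cv2
from bench import bot
def ray(cam,px,z):
    m=bot.camera_model(cam); T=np.array(m["extrinsics"])
    d=T[:3,:3]@np.array([(px[0]-m["cx"])/m["fx"],(px[1]-m["cy"])/m["fy"],1]); o=T[:3,3]
    return o+d*(z-o[2])/d[2]
def save(cam,n):
    im=bot.get_image(cam); cv2.imwrite(f"pics/{n}.png",im[:,:,::-1]); return im
E
python3 - <<'E'
from h import *
save("top","top0"); 
H=dict(lid_big=.058,lid_small=.058,knob_big=.058,knob_small=.058,jar_big=.11,jar_small=.085,polish0=.088,polish1=.088,polish2=.088,polish3=.088,gelpot=.042,file=.006)
for k,z in H.items():
    for r in bot.spot_in("top",k)[:3]: print(k,round(r["confidence"],2),np.round(r["pixel"]),ray("top",r["pixel"],z).round(3))
save("scene","scene0")
print(bot.get_obs()); print(bot.camera_model("top"))
E
```

```text
pics
lid_big 0.67 [232. 146.] [0.785 0.224 0.058]
lid_big 0.6 [238. 215.] [0.639 0.206 0.058]
lid_small 0.7 [451. 168.] [ 0.746 -0.236  0.058]
lid_small 0.62 [388. 210.] [ 0.655 -0.105  0.058]
knob_big 0.78 [241. 215.] [0.64  0.199 0.058]
knob_big 0.73 [228. 149.] [0.778 0.23  0.058]
knob_small 0.75 [304. 299.] [0.469 0.066 0.058]
knob_small 0.74 [450. 164.] [ 0.756 -0.234  0.058]
knob_small 0.4 [399. 298.] [ 0.476 -0.129  0.058]
jar_big 0.96 [306. 299.] [0.472 0.061 0.11 ]
jar_small 0.7 [486. 317.] [ 0.443 -0.296  0.085]
polish0 0.68 [247. 299.] [0.47  0.177 0.088]
polish0 0.66 [399. 295.] [ 0.483 -0.124  0.088]
polish0 0.65 [470. 220.] [ 0.635 -0.265  0.088]
polish1 0.68 [247. 299.] [0.47  0.177 0.088]
polish1 0.66 [399. 295.] [ 0.483 -0.124  0.088]
polish1 0.65 [470. 220.] [ 0.635 -0.265  0.088]
polish2 0.68 [247. 299.] [0.47  0.177 0.088]
polish2 0.66 [399. 295.] [ 0.483 -0.124  0.088]
polish2 0.65 [470. 220.] [ 0.635 -0.265  0.088]
polish3 0.68 [247. 299.] [0.47  0.177 0.088]
polish3 0.66 [399. 295.] [ 0.483 -0.124  0.088]
polish3 0.65 [470. 220.] [ 0.635 -0.265  0.088]
gelpot 0
[... 439 characters left out ...]
1.26725348e-05]), 'tool_pos': array([0.23281009, 0.52581164, 0.23135872]), 'orientation': array([2.06881158e-01, 9.78366077e-01, 7.05115274e-05, 2.83790935e-05]), 'contact_force': array([-0.12238716, -0.40292259, -0.23907166]), 'moment': array([-0.00222675, -0.03302316, -0.01358432]), 'finger_force': 0.0, 'width': 0.08566667706053278}
{'fx': 474.96637499121164, 'fy': 474.96637499121164, 'cx': 316.0445014517269, 'cy': 232.22125640993565, 'extrinsics': array([[ 0.02039642, -0.99698345,  0.07488644,  0.53334524],
       [-0.99977827, -0.02073095, -0.00369258,  0.04685085],
       [ 0.00523391, -0.07479452, -0.99718523,  1.03603009],
       [ 0.        ,  0.        ,  0.        ,  1.        ]])}
```

View pics/top0.png

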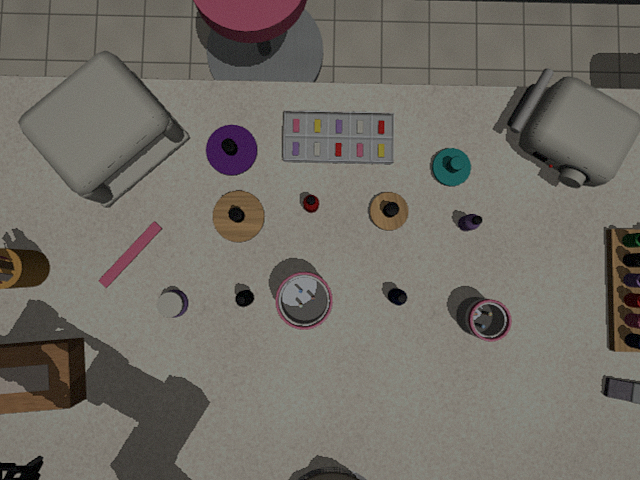

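View pics/scene0.png

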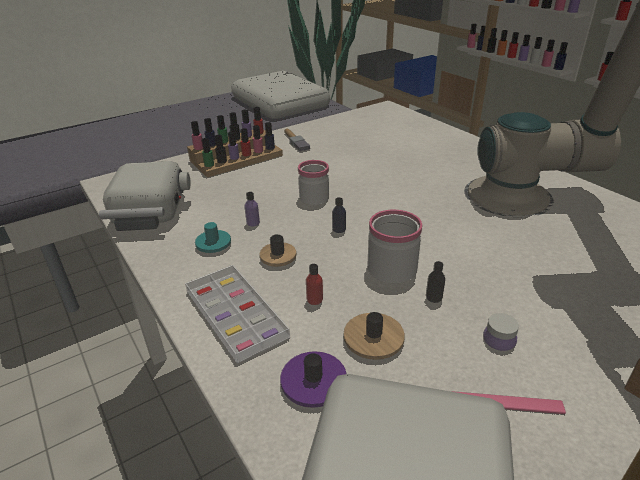

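The top view shows bamboo lids at (238,215) big and (389,210) small. Look-alikes are the purple lid at (231,149) and the turquoise one at (451,167). The jars are at (303,300) and (489,319). By the description I choose the bamboo pair, and will check this in a crop and measure the rims.

```bash
cat >> h.py <<'E'
from scipy.spatial.transform import Rotation as R
def fit(mask,near,mn=30):
    # outer contour ellipse centre of blob nearest to 'near'
    n,l,s,c=cv2.connectedComponentsWithStats(mask.astype(np.uint8))
    k=min((i for i in range(1,n) if s[i,4]>mn),key=lambda i:np.hypot(*(c[i]-near)))
    cn=max(cv2.findContours((l==k).astype(np.uint8),cv2.RETR_EXTERNAL,cv2.CHAIN_APPROX_NONE)[0],key=len)
    return cv2.fitEllipse(cv2.convexHull(cn))
def circ(cam,near_px,e,z,rad):
    """e: ellipse in image -> world circle centre/diameter at height z"""
    pts=cv2.ellipse2Poly(tuple(int(round(v*1)) for v in e[0]),(1,1),0,0,360,90) if 0 else None
    t=np.linspace(0,2*np.pi,60); a=np.deg2rad(e[2]); u=e[1][0]/2*np.cos(t); v=e[1][1]/2*np.sin(t)
    P=np.array([ray(cam,(e[0][0]+x*np.cos(a)-y*np.sin(a),e[0][1]+x*np.sin(a)+y*np.cos(a)),z)[:2] for x,y in zip(u,v)])
    c=P.mean(0); return c,2*np.linalg.norm(P-c,axis=1).mean()
def tool(d):
    return R.from_quat(bot.get_obs()["orientation"]).inv().apply(d)*100
def hsv(im): return cv2.cvtColor(im,cv2.COLOR_RGB2HSV).astype(int)
E
python3 - <<'E'
from h import *
im=cv2.imread("pics/top0.png")[:,:,::-1].copy(); h=hsv(im); H,S,V=[h[:,:,i] for i in range(3)]
pink=((H>160)|(H<4))&(S>70)&(V>60); bam=(H>8)&(H<24)&(S>75)&(V>60)
bam=cv2.morphologyEx(bam.astype(np.uint8),cv2.MORPH_OPEN,np.ones((3,3)))
for n,m,p,z in [("jb",pink,(303,300),.1185),("js",pink,(489,319),.0935),("lb",bam,(238,215),.018),("ls",bam,(389,210),.018)]:
    e=fit(m,p); print(n,np.round(e[0],1),np.round(e[1],1),*circ("top",p,e,z,0))
c=im[120:345,200:525,::-1]; cv2.imwrite("pics/crop0.png",cv2.resize(c,None,fx=2.4,fy=2.4,interpolation=3))
E
```

```text
jb [303.3 300. ] [56.5 57.4] [0.47129723 0.0643747 ] 0.10862908342990026
js [489.9 320. ] [40.9 42. ] [ 0.43792798 -0.30148424] 0.08103045769642965
lb [238.  215.9] [51.1 51.2] [0.64078664 0.21157595] 0.11033432535954156
ls [388.5 210.7] [37.9 38.4] [ 0.6592172  -0.11176771] 0.08251449541033293
```

View pics/crop0.png

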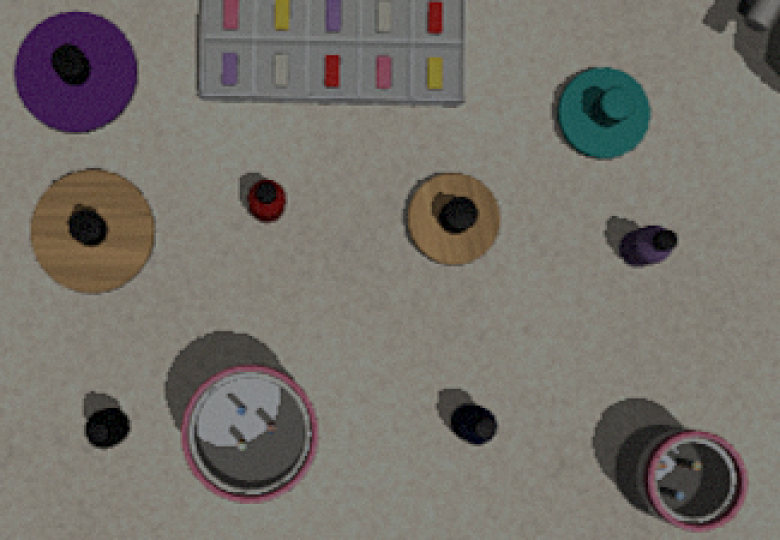

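The crop shows the plain bamboo big lid with its knob at crop (90,228) and the small one at (458,213). The purple (75,70) and turquoise (605,110) lids are the look-alikes. Fitted diameters (109, 81, 110 and 83 mm) match the parts, so I'll go above the big lid.

```bash
python3 -m jog '{"gripper":[1,1,1,1,1],"travel":[[-25,-6,0],[-25,-6,0],[-25,-6,0],[-25,-6,0],[-25,-6,0]],"twist":[0,0,0,0,0]}' 60; python3 -m jog '{"gripper":[1,1,1,1,1],"travel":[[-25,-6.2,0],[-25,-6.2,0],[-25,-6.2,0],[-25,-6.2,0],[-25,-6.2,0]],"twist":[0,0,0,0,0]}'
python3 - <<'E'
from h import *
print(tool(np.array([.6408,.2116,.231])-bot.get_obs()["tool_pos"]))
E
```

```text
time: 1.2
tool_pos: [0.4328, 0.3728, 0.2316]
orientation: [0.207, 0.978, 0.0, 0.0]
contact_force: [-0.4, 0.5, 0.2]
width: 0.0857
finger_force: 0.0
time: 1.7
tool_pos: [0.6305, 0.2193, 0.2314]
orientation: [0.207, 0.978, 0.0, 0.0]
contact_force: [0.4, 0.5, 0.8]
width: 0.0855
finger_force: 0.0
[-1.25757192 -0.28485805  0.03971063]
```

```bash
python3 -m jog '{"gripper":[1,1,1],"travel":[[0,0,0],[0,0,0],[0,0,0]],"twist":[0,0,0]}'
python3 - <<'E'
from h import *
print(tool(np.array([.6408,.2116,.231])-bot.get_obs()["tool_pos"]))
im=save("wrist","w1"); h=hsv(im); H,S,V=[h[:,:,i] for i in range(3)]
bam=cv2.morphologyEx(((H>8)&(H<24)&(S>75)&(V>60)).astype(np.uint8),cv2.MORPH_OPEN,np.ones((3,3)))
c=[(s["confidence"],s["pixel"]) for s in bot.spot_in("wrist","lid_big")+bot.spot_in("wrist","knob_big")]; print(c)
for s in c: print(ray("wrist",s[1],.058))
e=fit(bam,c[0][1],500); print(e,*circ("wrist",0,e,.018,0)); print(bot.camera_model("wrist")["extrinsics"])
E
```

```text
time: 2.0
tool_pos: [0.628, 0.2214, 0.2312]
orientation: [0.207, 0.978, 0.0, -0.001]
contact_force: [-0.9, 0.3, 0.2]
width: 0.0853
finger_force: 0.0
[-1.56177859 -0.37902847  0.01674167]
[(0.73, [321.4, 217.4]), (0.57, [401.1, 346.5]), (0.81, [399.7, 350.5]), (0.71, [321.9, 219.2]), (0.47, [30.8, 364.9])]
[0.62902356 0.22135786 0.058     ]
[0.75517044 0.23751827 0.058     ]
[0.75816052 0.23513989 0.058     ]
[0.63044995 0.22114179 0.058     ]
[ 0.64656383 -0.05143168  0.058     ]
((319.7786560058594, 219.08380126953125), (126.47156524658203, 129.48399353027344), 91.43537902832031) [0.63996721 0.21495093] 0.11039671721788503
[[ 4.03017457e-01  8.80310718e-01  2.50259802e-01  5.63633268e-01]
 [ 9.15192082e-01 -3.87841772e-01 -1.09554616e-01  2.50584204e-01]
 [ 6.19102182e-04  2.73188212e-01 -9.61960403e-01  3.74484529e-01]
 [ 0.00000000e+00  0.00000000e+00  0.00000000e+00  1.00000000e+00]]
```

View pics/w1.png

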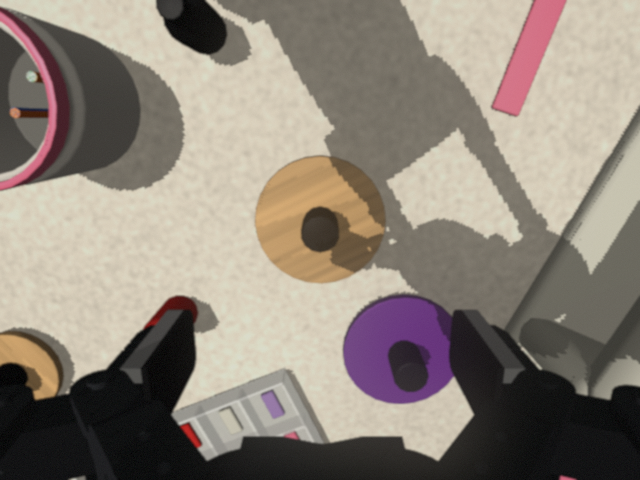

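The wrist view shows the bamboo big lid at (320,219) and the purple one separate at (402,348). Both measurements agree to about 3 mm, so I'll use (0.640, 0.213) and descend.

```bash
python3 -m jog '{"gripper":[1,1,1,1,1],"travel":[[-1.4,-0.3,0],[-1.4,-0.3,4],[-1.4,-0.3,8],[-1.4,-0.3,12],[-1.4,-0.3,15]],"twist":[0,0,0,0,0]}'; python3 -m jog '{"gripper":[1,1,1,1,1],"travel":[[0,0,2],[0,0,4],[0,0,5.7],[0,0,5.7],[0,0,5.7]],"twist":[0,0,0,0,0]}'
python3 - <<'E'
from h import *
print(tool(np.array([.640,.213,.024])-bot.get_obs()["tool_pos"]))
E
```

```text
time: 2.65
tool_pos: [0.64, 0.2121, 0.079]
orientation: [0.207, 0.978, -0.001, -0.001]
contact_force: [-0.0, -0.4, -0.5]
width: 0.0853
finger_force: 0.0
time: 3.15
tool_pos: [0.6411, 0.2124, 0.0245]
orientation: [0.207, 0.978, 0.0, 0.0]
contact_force: [0.6, 0.7, 0.8]
width: 0.0855
finger_force: 0.0
[0.12059126 0.00923363 0.04832598]
```

```bash
for i in 1 2; do python3 -m jog '{"gripper":[0,0,0,0,0],"travel":[[0,0,0],[0,0,0],[0,0,0],[0,0,0],[0,0,0]],"twist":[0,0,0,0,0]}' 60; done; python3 -m jog '{"gripper":[0,0,0,0,0],"travel":[[0,0,-3],[0,0,-8],[0,0,-13],[0,0,-18],[0,0,-20]],"twist":[0,0,0,0,0]}'
python3 - <<'E'
from h import *
im=save("wrist","w2")
o=bot.get_obs(); print(o["tool_pos"],tool(np.array([.4713,.0644,.225])-o["tool_pos"]))
E
```

```text
time: 3.65
tool_pos: [0.6412, 0.2125, 0.0253]
orientation: [0.207, 0.978, 0.0, 0.001]
contact_force: [0.5, -0.5, 3.2]
width: 0.0283
finger_force: 59.5
time: 4.15
tool_pos: [0.6412, 0.2125, 0.0253]
orientation: [0.207, 0.978, 0.0, 0.001]
contact_force: [-0.6, 1.0, 4.5]
width: 0.0286
finger_force: 59.5
time: 4.65
tool_pos: [0.6424, 0.2128, 0.2297]
orientation: [0.207, 0.978, 0.002, 0.004]
contact_force: [1.0, 0.2, -1.9]
width: 0.0286
finger_force: 59.5
[0.64313926 0.21296581 0.2314078 ] [  9.70484397 -20.54397758   0.42059485]
```

View pics/w2.png

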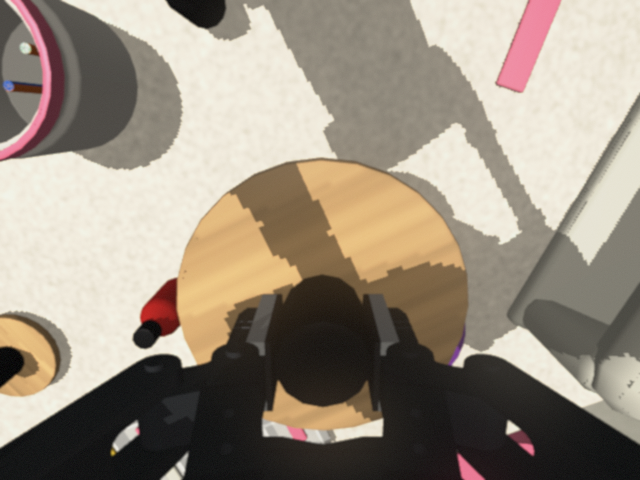

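The view shows the lid held by its knob (320,320), disc spanning columns 178–468 and clear of the table. Next I'll move to where both jar rim and lid are in view, then measure both.

```bash
python3 -m jog '{"gripper":[0,0,0,0,0],"travel":[[0,-4,-2],[0,-8,-4],[0,-12,-6],[0,-16,-8],[0,-20.5,-8]],"twist":[0,0,0,0,0]}';python3 -m jog '{"gripper":[0,0,0,0],"travel":[[0,0,0],[0,0,0],[0,0,0],[0,0,0]],"twist":[0,0,0,0]}'
cat >> h.py <<'E'
from scipy.optimize import least_squares
def heldlid(cam,im,rad,dz):
    """circle fit of held lid's disc edge, returns centre in world; robust"""
    h=hsv(im); H,S,V=[h[:,:,i] for i in range(3)]
    m=cv2.morphologyEx(((H>6)&(H<26)&(S>60)&(V>50)).astype(np.uint8),cv2.MORPH_CLOSE,np.ones((9,9)))
    n,l,s,c=cv2.connectedComponentsWithStats(m); k=1+np.argmax(s[1:,4])
    cn=max(cv2.findContours((l==k).astype(np.uint8),cv2.RETR_EXTERNAL,cv2.CHAIN_APPROX_NONE)[0],key=len)[:,0]
    q=cn[cn[:,1]<300]; z=bot.get_obs()["tool_pos"][2]+dz
    P=np.array([ray(cam,p,z)[:2] for p in q]); 
    f=least_squares(lambda v:np.linalg.norm(P-v[:2],axis=1)-v[2],[*P.mean(0),rad],loss="soft_l1",f_scale=.001)
    r=np.abs(f.fun); return f.x,np.median(r),l==k
E
python3 - <<'E'
from h import *
im=save("wrist","w3"); o=bot.get_obs(); print(o["tool_pos"])
x,r,m=heldlid("wrist",im,.056,-.0073); print("lid",x,r, "rel",x[:2]-o["tool_pos"][:2],tool(np.r_[x[:2]-o["tool_pos"][:2],0]))
h=hsv(im); H,S,V=[h[:,:,i] for i in range(3)]; pink=((H>160)|(H<4))&(S>70)&(V>60)
e=fit(pink,(320,80),300); print(e,*circ("wrist",0,e,.1185,0))
E
```

```text
time: 5.2
tool_pos: [0.5577, 0.0239, 0.3052]
orientation: [0.206, 0.978, 0.0, 0.001]
contact_force: [1.3, 0.4, -2.0]
width: 0.0284
finger_force: 59.6
time: 5.6
tool_pos: [0.5577, 0.0259, 0.3031]
orientation: [0.206, 0.979, 0.0, -0.001]
contact_force: [-1.0, -0.5, -3.2]
width: 0.0288
finger_force: 59.9
[0.55775127 0.02598173 0.30333854]
lid [0.55526236 0.0274505  0.05419416] 0.0002504817884254919 rel [-0.00248892  0.00146876] [0.28699161 0.03399219 0.00044422]
((324.6439208984375, 76.93680572509766), (150.43409729003906, 161.69253540039062), 179.40252685546875) [0.46852194 0.06667091] 0.10827490452546722
```

View pics/w3.png

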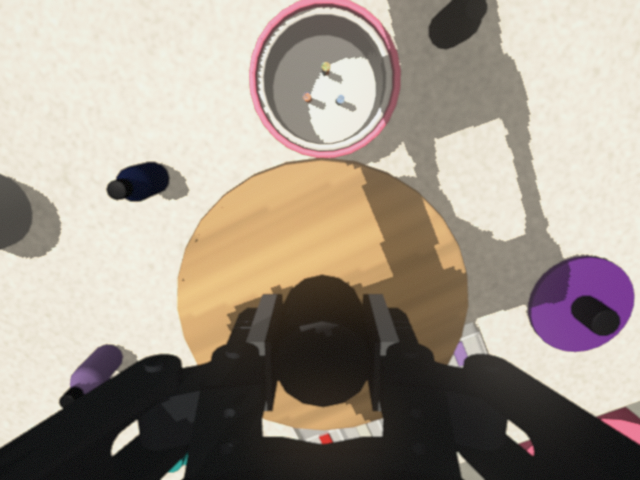

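The view shows the jar rim at (325,77) and the held lid's edge, top at (320,160). The lid fits 3% small, so I'll fit a full 3D pose with the known radius to see slip or tilt.

```bash
cat >> h.py <<'E'
def lid3d(im,rad):
    x,r,m=heldlid("wrist",im,rad,-.0073); o=bot.get_obs()
    c=bot.camera_model("wrist"); T=np.array(c["extrinsics"])
    cn=max(cv2.findContours(m.astype(np.uint8),cv2.RETR_EXTERNAL,cv2.CHAIN_APPROX_NONE)[0],key=len)[:,0]
    q=cn[(cn[:,1]<300)&(cn[:,0]>3)&(cn[:,0]<636)][::3]
    D=np.c_[(q[:,0]-c["cx"])/c["fx"],(q[:,1]-c["cy"])/c["fy"],np.ones(len(q))]@T[:3,:3].T; O=T[:3,3]
    Rt=R.from_quat(o["orientation"]); D=Rt.inv().apply(D); O=Rt.inv().apply(O-o["tool_pos"])  # tool frame
    def g(v,tilt=True):
        n=np.array([v[3],v[4],1.]) if tilt else np.array([0,0,1.]); n/=np.linalg.norm(n)
        P=O+D*(((v[:3]-O)@n)/(D@n))[:,None]; return np.linalg.norm(P-v[:3],axis=1)-rad
    out=[]
    for t in (False,True):
        f=least_squares(lambda v:g(v,t),[0,0,.008,0,0],loss="soft_l1",f_scale=.0005); out.append((f.x.round(4),np.abs(f.fun).mean()))
    return out
E
python3 - <<'E'
from h import *
im=cv2.imread("pics/w3.png")[:,:,::-1].copy()
for r in lid3d(im,.0555): print(r)
E
```

```text
(array([0.0013, 0.0004, 0.0092, 0.    , 0.    ]), np.float64(0.004473720640466855))
(array([ 0.0012,  0.0003,  0.0086, -0.0341,  0.0053]), np.float64(0.00446727792778437))
```

```bash
python3 -m jog '{"gripper":[0,0,0,0,0],"travel":[[4,0,0],[8,0,0],[9.4,0,3],[9.4,0,6],[9.4,0,9]],"twist":[0,0,0,0,0]}';python3 -m jog '{"gripper":[0,0,0,0,0],"travel":[[0,0,2.5],[0,0,4.5],[0,0,4.5],[0,0,4.5],[0,0,4.5]],"twist":[0,0,0,0,0]}'
python3 - <<'E'
from h import *
o=bot.get_obs()["tool_pos"]; print(o,tool(np.array([.4715,.0648,.145])-o))
E
```

```text
time: 6.15
tool_pos: [0.4714, 0.0642, 0.2137]
orientation: [0.206, 0.979, 0.0, 0.001]
contact_force: [0.8, 0.3, -1.5]
width: 0.029
finger_force: 59.9
time: 6.65
tool_pos: [0.4729, 0.0633, 0.1705]
orientation: [0.207, 0.978, 0.0, 0.001]
contact_force: [-0.5, 0.4, -1.5]
width: 0.0285
finger_force: 60.0
[0.47285037 0.06328972 0.17052873] [0.1906103  0.08071268 2.55251948]
```

```bash
python3 -m jog '{"gripper":[0,0,0,0,0],"travel":[[0.2,0.1,1],[0.2,0.1,2],[0.2,0.1,2.8],[0.2,0.1,3.2],[0.2,0.1,3.2]],"twist":[0,0,0,0,0]}' 100;python3 -m jog '{"gripper":[0,0,0,0,0],"travel":[[0,0,0.1],[0,0,0.2],[0,0,0.3],[0,0,0.4],[0,0,0.5]],"twist":[0,0,0,0,0]}'
```

```text
time: 7.15
tool_pos: [0.4698, 0.0647, 0.1366]
orientation: [0.207, 0.978, -0.0, -0.001]
contact_force: [-1.1, -0.7, -3.0]
width: 0.028
finger_force: 99.2
time: 7.65
tool_pos: [0.4706, 0.0646, 0.1342]
orientation: [0.207, 0.978, 0.0, 0.001]
contact_force: [-3.1, -1.1, 11.3]
width: 0.0277
finger_force: 99.3
```

Contact with the collar is about 12–13 N, in the range given. I'll press on slowly.

```bash
python3 -m jog '{"gripper":[0,0,0,0,0],"travel":[[0,0,0.1],[0,0,0.2],[0,0,0.3],[0,0,0.4],[0,0,0.4]],"twist":[0,0,0,0,0]}';python3 -m jog '{"gripper":[0,0,0,0,0],"travel":[[0,0,0.1],[0,0,0.2],[0,0,0.3],[0,0,0.3],[0,0,0.3]],"twist":[0,0,0,0,0]}'
```

```text
time: 8.15
tool_pos: [0.4706, 0.0646, 0.1302]
orientation: [0.207, 0.978, 0.0, 0.001]
contact_force: [-2.4, -0.0, 9.1]
width: 0.0279
finger_force: 99.3
time: 8.65
tool_pos: [0.4706, 0.0647, 0.1274]
orientation: [0.207, 0.978, 0.0, 0.001]
contact_force: [-3.8, -1.3, 11.7]
width: 0.028
finger_force: 100.3
```

```bash
python3 -m jog '{"gripper":[0,0,0,0,0],"travel":[[0,0,0.1],[0,0,0.2],[0,0,0.2],[0,0,0.2],[0,0,0.2]],"twist":[0,0,0,0,0]}';python3 -m jog '{"gripper":[0,0,0,0,0],"travel":[[0,0,0.1],[0,0,0.2],[0,0,0.2],[0,0,0.2],[0,0,0.2]],"twist":[0,0,0,0,0]}'
```

```text
time: 9.15
tool_pos: [0.4706, 0.0646, 0.1273]
orientation: [0.207, 0.978, 0.0, 0.001]
contact_force: [-7.1, -0.5, 23.2]
width: 0.028
finger_force: 101.4
time: 9.65
tool_pos: [0.4707, 0.0646, 0.1272]
orientation: [0.207, 0.978, 0.0, 0.002]
contact_force: [-12.1, -0.1, 38.0]
width: 0.0278
finger_force: 102.9
```

Hard stop at z = 0.1273, where home was predicted. I'll ease off, release, rise and look.

```bash
python3 -m jog '{"gripper":[0,0,1,1,1],"travel":[[0,0,-0.2],[0,0,-0.35],[0,0,-0.35],[0,0,-0.35],[0,0,-0.35]],"twist":[0,0,0,0,0]}' 60;python3 -m jog '{"gripper":[1,1,1,1,1],"travel":[[0,0,0],[0,0,0],[0,0,-2],[0,0,-6],[0,0,-10]],"twist":[0,0,0,0,0]}'; python3 -m jog '{"gripper":[1,1,1],"travel":[[-4,0,-3],[-4,0,-3],[-4,0,-3]],"twist":[0,0,0]}'
python3 - <<'E'
from h import *
im=save("wrist","w4"); h=hsv(im); H,S,V=[h[:,:,i] for i in range(3)]
bam=cv2.morphologyEx(((H>6)&(H<26)&(S>60)&(V>50)).astype(np.uint8),cv2.MORPH_OPEN,np.ones((3,3)))
e=fit(bam,(320,200),2000); print(e,*circ("wrist",0,e,.120,0)); o=bot.get_obs(); print(o["tool_pos"],o["width"])
im=save("scene","s4"); cv2.imwrite("pics/s4c.png",cv2.resize(im[180:310,320:480,::-1],None,fx=4,fy=4,interpolation=3))
w=cv2.imread("pics/w4.png"); cv2.imwrite("pics/s4d.png",np.hstack([cv2.resize(w,(400,300)),cv2.resize(im[190:310,330:490,::-1],(400,300),interpolation=3)]))
print(tool(np.array([.6592,-.1118,.23])-o["tool_pos"]))
E
```

```text
time: 10.15
tool_pos: [0.4703, 0.0647, 0.1246]
orientation: [0.207, 0.978, 0.0, 0.0]
contact_force: [0.4, -0.2, -0.3]
width: 0.0703
finger_force: 0.0
time: 10.65
tool_pos: [0.4696, 0.0647, 0.2251]
orientation: [0.207, 0.978, -0.0, -0.001]
contact_force: [1.2, 0.2, 0.3]
width: 0.0855
finger_force: 0.0
time: 10.95
tool_pos: [0.5074, 0.0482, 0.2549]
orientation: [0.207, 0.978, 0.0, 0.0]
contact_force: [-0.0, 0.5, -0.6]
width: 0.0857
finger_force: 0.0
((322.528076171875, 161.02174377441406), (173.40269470214844, 175.28829956054688), 168.50759887695312) [0.46655523 0.06561433] 0.1104552327306519
[0.50605332 0.04852403 0.25390589] 0.08546554473988668
[-20.50243024  -8.45606071   2.33180752]
```

View pics/s4d.png

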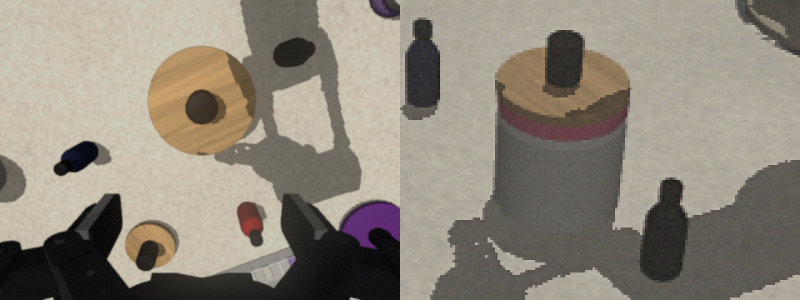

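The big lid sits flush on the collar, at wrist (202,100) in the left half, about 2 mm off centre, and the bottles stand. Now the small lid.

```bash
python3 -m jog '{"gripper":[1,1,1,1,1],"travel":[[-20.5,-8.5,2],[-20.5,-8.5,2],[-20.5,-8.5,2],[-20.5,-8.5,2],[-20.5,-8.5,2]],"twist":[0,0,0,0,0]}';python3 -m jog '{"gripper":[1,1,1],"travel":[[0,0,0],[0,0,0],[0,0,0]],"twist":[0,0,0]}'
python3 - <<'E'
from h import *
im=save("wrist","w5"); h=hsv(im); H,S,V=[h[:,:,i] for i in range(3)]
bam=cv2.morphologyEx(((H>8)&(H<24)&(S>75)&(V>60)).astype(np.uint8),cv2.MORPH_OPEN,np.ones((3,3)))
e=fit(bam,(320,215),1000); c,d=circ("wrist",0,e,.018,0); print(e,c,d); o=bot.get_obs()["tool_pos"]; print(o)
p=(c+[.6592,-.1118])/2; print(p,tool(np.r_[p,.026]-o))
E
```

```text
time: 11.55
tool_pos: [0.6608, -0.115, 0.2317]
orientation: [0.208, 0.978, -0.0, -0.002]
contact_force: [-0.3, 0.9, -1.2]
width: 0.0855
finger_force: 0.0
time: 11.85
tool_pos: [0.6584, -0.1107, 0.2344]
orientation: [0.206, 0.978, 0.0, -0.001]
contact_force: [-0.2, -0.3, 1.0]
width: 0.0851
finger_force: 0.0
((321.899658203125, 203.10841369628906), (95.68358612060547, 97.41063690185547), 89.69963073730469) [ 0.65847273 -0.1103433 ] 0.08267688745014108
[ 0.65859335 -0.11067955  0.23488484]
[ 0.65883636 -0.11107165] [-0.06401785 -0.03254312 20.88841125]
```

```bash
python3 -m jog '{"gripper":[1,1,1,1,1],"travel":[[0,0,3],[0,0,7],[0,0,11],[0,0,15],[0,0,17]],"twist":[0,0,0,0,0]}'; python3 -m jog '{"gripper":[1,1,1,1,1],"travel":[[0,0,2],[0,0,3.9],[0,0,3.9],[0,0,3.9],[0,0,3.9]],"twist":[0,0,0,0,0]}'
for i in 1 2; do python3 -m jog '{"gripper":[0,0,0,0,0],"travel":[[0,0,0],[0,0,0],[0,0,0],[0,0,0],[0,0,0]],"twist":[0,0,0,0,0]}' 80; done; python3 -m jog '{"gripper":[0,0,0,0,0],"travel":[[0,0,-2],[0,0,-6],[0,0,-10],[0,0,-15],[0,0,-20]],"twist":[0,0,0,0,0]}'
python3 - <<'E'
from h import *
o=bot.get_obs(); print(o["tool_pos"],tool(np.array([.4379,-.3015,.30])-o["tool_pos"]))
E
```

```text
time: 12.4
tool_pos: [0.6567, -0.1101, 0.0619]
orientation: [0.206, 0.979, 0.0, -0.003]
contact_force: [-0.1, 0.4, -0.5]
width: 0.0856
finger_force: 0.0
time: 12.9
tool_pos: [0.6607, -0.112, 0.0276]
orientation: [0.207, 0.978, -0.0, 0.001]
contact_force: [-0.5, 0.9, -0.1]
width: 0.0858
finger_force: 0.0
time: 13.4
tool_pos: [0.6603, -0.1123, 0.0264]
orientation: [0.207, 0.978, 0.0, 0.001]
contact_force: [-0.8, 0.2, 3.4]
width: 0.028
finger_force: 79.0
time: 13.9
tool_pos: [0.6603, -0.1123, 0.0264]
orientation: [0.207, 0.978, 0.0, 0.001]
contact_force: [0.3, -0.0, 5.9]
width: 0.0279
finger_force: 79.0
time: 14.4
tool_pos: [0.6588, -0.112, 0.226]
orientation: [0.207, 0.978, 0.0, -0.002]
contact_force: [1.2, -0.2, -0.2]
width: 0.0283
finger_force: 78.9
[ 0.65875372 -0.11197488  0.22595925] [ 12.54588859 -26.27407839  -7.35222319]
```

```bash
python3 -m jog '{"gripper":[0,0,0,0,0],"travel":[[1,-4.5,-2],[2,-9,-4],[3,-13.5,-6],[3,-18,-7.5],[3,-22.5,-7.5]],"twist":[0,0,0,0,0]}';python3 -m jog '{"gripper":[0,0,0,0,0],"travel":[[0,-3.8,0],[0,-3.8,0],[0,-3.8,0],[0,-3.8,0],[0,-3.8,0]],"twist":[0,0,0,0,0]}'
python3 - <<'E'
from h import *
im=save("wrist","w6"); o=bot.get_obs()["tool_pos"]; print(o)
for r in lid3d(im,.0415): print(r)
h=hsv(im); H,S,V=[h[:,:,i] for i in range(3)]; pink=((H>160)|(H<4))&(S>70)&(V>60)
e=fit(pink,(320,80),300); c,d=circ("wrist",0,e,.0935,0); print(e,c,d)
p=(c+[.4379,-.3015])/2; print(p,tool(np.r_[p,.13]-o))
E
```

```text
time: 14.9
tool_pos: [0.5408, -0.3075, 0.3028]
orientation: [0.207, 0.978, -0.001, 0.002]
contact_force: [0.2, -1.0, -0.9]
width: 0.0285
finger_force: 79.1
time: 15.4
tool_pos: [0.5264, -0.3392, 0.3004]
orientation: [0.206, 0.979, 0.0, -0.0]
contact_force: [0.5, -0.1, -1.4]
width: 0.0283
finger_force: 79.3
[ 0.52645248 -0.33927269  0.3005802 ]
(array([0.0027, 0.0008, 0.0087, 0.    , 0.    ]), np.float64(0.00885489394405024))
(array([ 0.0294,  0.0015, -0.1497, -0.1323,  1.2534]), np.float64(7.918468808582197e-14))
((321.2960510253906, 79.7150650024414), (105.52046203613281, 112.3805923461914), 177.58653259277344) [ 0.43605094 -0.30033271] 0.08085156783732854
[ 0.43697547 -0.30091636] [ 9.72744946 -0.10665781 17.0620878 ]
```

View pics/w6.png

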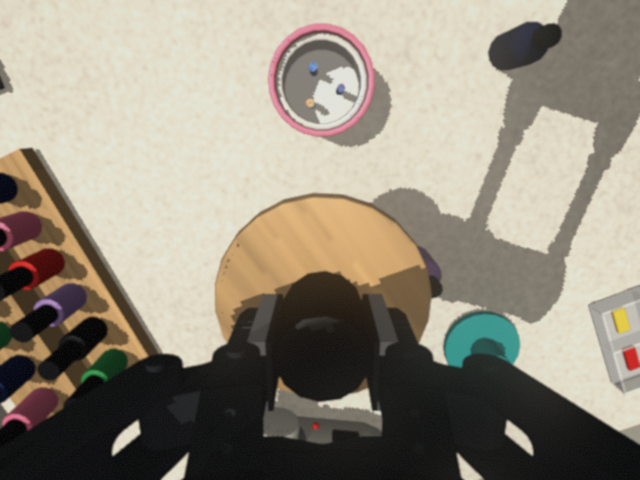

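The view shows the small jar rim at (321,80) and the held small lid centred around column 323. The lid sits about 2.6 mm along tool x from the TCP. Moving over the jar.

```bash
python3 -m jog '{"gripper":[0,0,0,0,0],"travel":[[4,-0.1,0],[8,-0.1,0],[9.45,-0.15,3],[9.45,-0.15,7],[9.45,-0.15,11]],"twist":[0,0,0,0,0]}';python3 -m jog '{"gripper":[0,0,0,0,0],"travel":[[0,0,3],[0,0,5],[0,0,5],[0,0,5],[0,0,5]],"twist":[0,0,0,0,0]}'
python3 - <<'E'
from h import *
o=bot.get_obs()["tool_pos"]; print(o,tool(np.array([.437,-.3009,.116])-o)-[.26,.05,0])
E
```

```text
time: 15.95
tool_pos: [0.4393, -0.3028, 0.1909]
orientation: [0.206, 0.979, -0.001, 0.002]
contact_force: [0.1, -0.1, -1.3]
width: 0.0281
finger_force: 79.3
time: 16.45
tool_pos: [0.4401, -0.3042, 0.1424]
orientation: [0.207, 0.978, -0.001, 0.001]
contact_force: [-0.5, 0.8, -1.2]
width: 0.0282
finger_force: 79.2
[ 0.44011384 -0.30417809  0.14236238] [0.1653658  0.12632823 2.634794  ]
```

```bash
python3 -m jog '{"gripper":[0,0,0,0,0],"travel":[[0.15,0.1,1],[0.15,0.1,2],[0.15,0.1,2.6],[0.15,0.1,2.8],[0.15,0.1,2.8]],"twist":[0,0,0,0,0]}' 100;python3 -m jog '{"gripper":[0,0,0,0,0],"travel":[[0,0,0.1],[0,0,0.2],[0,0,0.3],[0,0,0.4],[0,0,0.4]],"twist":[0,0,0,0,0]}'
```

```text
time: 16.95
tool_pos: [0.4376, -0.3019, 0.1128]
orientation: [0.207, 0.978, 0.0, -0.0]
contact_force: [-0.5, 1.4, 1.6]
width: 0.0275
finger_force: 99.6
time: 17.45
tool_pos: [0.4378, -0.3019, 0.1101]
orientation: [0.207, 0.978, 0.0, 0.0]
contact_force: [-3.2, 2.3, 9.4]
width: 0.0279
finger_force: 99.7
```

```bash
python3 -m jog '{"gripper":[0,0,0,0,0],"travel":[[0,0,0.1],[0,0,0.2],[0,0,0.3],[0,0,0.4],[0,0,0.4]],"twist":[0,0,0,0,0]}';python3 -m jog '{"gripper":[0,0,0,0,0],"travel":[[0,0,0.1],[0,0,0.2],[0,0,0.2],[0,0,0.2],[0,0,0.2]],"twist":[0,0,0,0,0]}'
```

```text
time: 17.95
tool_pos: [0.4377, -0.3019, 0.1062]
orientation: [0.207, 0.978, 0.0, 0.0]
contact_force: [-2.1, 3.3, 10.4]
width: 0.0278
finger_force: 99.7
time: 18.45
tool_pos: [0.4378, -0.302, 0.1042]
orientation: [0.207, 0.978, -0.0, 0.0]
contact_force: [-2.5, 2.5, 10.7]
width: 0.0279
finger_force: 99.7
```

```bash
python3 -m jog '{"gripper":[0,0,0,0,0],"travel":[[0,0,0.1],[0,0,0.2],[0,0,0.2],[0,0,0.2],[0,0,0.2]],"twist":[0,0,0,0,0]}';python3 -m jog '{"gripper":[0,0,0,0,0],"travel":[[0,0,0.1],[0,0,0.2],[0,0,0.2],[0,0,0.2],[0,0,0.2]],"twist":[0,0,0,0,0]}'
```

```text
time: 18.95
tool_pos: [0.4378, -0.302, 0.1033]
orientation: [0.207, 0.978, -0.0, 0.0]
contact_force: [-4.4, 4.6, 16.6]
width: 0.0281
finger_force: 101.2
time: 19.45
tool_pos: [0.4378, -0.3019, 0.1032]
orientation: [0.207, 0.978, -0.0, 0.001]
contact_force: [-6.3, 5.9, 29.5]
width: 0.028
finger_force: 102.4
```

Hard stop at 0.1032 (expected 0.1034). Release, rise and check both lids.

```bash
python3 -m jog '{"gripper":[0,0,1,1,1],"travel":[[0,0,-0.2],[0,0,-0.3],[0,0,-0.3],[0,0,-0.3],[0,0,-0.3]],"twist":[0,0,0,0,0]}' 60;python3 -m jog '{"gripper":[1,1,1,1,1],"travel":[[0,0,0],[0,0,0],[0,0,-3],[0,0,-7],[0,0,-11]],"twist":[0,0,0,0,0]}'; python3 -m jog '{"gripper":[1,1,1,1,1],"travel":[[-4,0,-4],[-4,0,-4],[-4,0,-4],[-4,0,-4],[-4,0,-4]],"twist":[0,0,0,0,0]}'
python3 - <<'E'
from h import *
im=save("wrist","w7"); h=hsv(im); H,S,V=[h[:,:,i] for i in range(3)]
bam=cv2.morphologyEx(((H>6)&(H<26)&(S>60)&(V>50)).astype(np.uint8),cv2.MORPH_OPEN,np.ones((3,3)))
e=fit(bam,(320,180),1500); print(e,*circ("wrist",0,e,.095,0)); o=bot.get_obs(); print(o["tool_pos"],o["width"])
s=save("scene","s7"); z=lambda a:cv2.resize(a[:,:,::-1],(400,300),interpolation=3)
cv2.imwrite("pics/s7d.png",np.vstack([np.hstack([z(im),z(s)]),np.hstack([z(s[205:325,330:490]),z(s[145:235,260:380])])]))
E
```

```text
time: 19.95
tool_pos: [0.4379, -0.3022, 0.1014]
orientation: [0.207, 0.978, 0.0, -0.0]
contact_force: [-1.0, 0.2, 0.1]
width: 0.0702
finger_force: 0.0
time: 20.45
tool_pos: [0.4376, -0.3018, 0.2124]
orientation: [0.207, 0.978, 0.0, -0.001]
contact_force: [1.0, -1.1, -0.3]
width: 0.0854
finger_force: 0.0
time: 20.95
tool_pos: [0.4729, -0.3172, 0.2498]
orientation: [0.207, 0.978, 0.001, -0.002]
contact_force: [0.3, -0.8, 0.5]
width: 0.0855
finger_force: 0.0
((321.8898620605469, 162.72573852539062), (121.5660629272461, 122.31023406982422), 164.28504943847656) [ 0.43560186 -0.30108347] 0.08321675482164605
[ 0.47310254 -0.31740328  0.24997385] 0.08561807161996149
```

View pics/s7d.png

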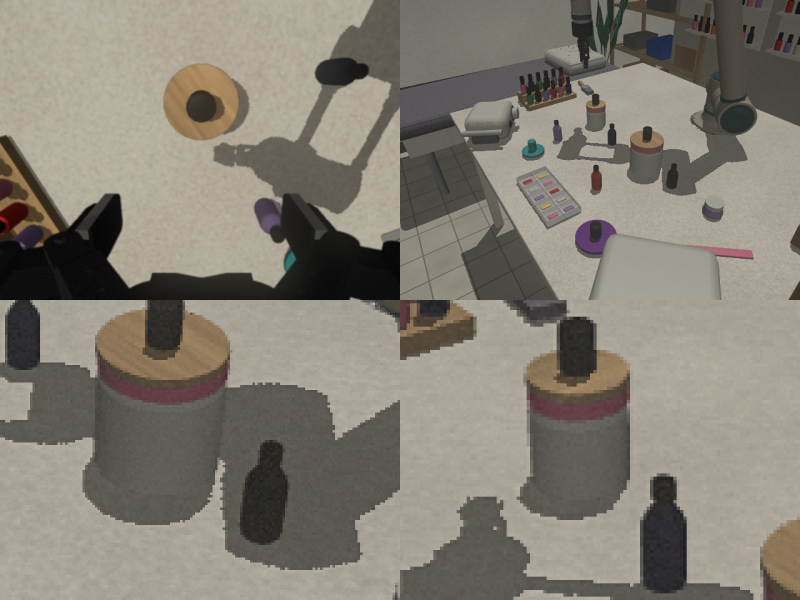

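Both lids sit flat on their collars, about 2 mm or less off centre (bottom crops; small lid at wrist view (201,101)). The bystanders are standing and the gripper is clear. I'll let the arm settle and hand in.

```bash
python3 -m jog '{"gripper":[1,1,1],"travel":[[0,0,0],[0,0,0],[0,0,0]],"twist":[0,0,0]}'; python3 -c "
from bench import bot
print(bot.hand_in())"
```

```text
time: 21.35
tool_pos: [0.4744, -0.3183, 0.2517]
orientation: [0.207, 0.978, 0.0, -0.0]
contact_force: [0.2, 0.7, 0.2]
width: 0.0855
finger_force: 0.0
the job is handed in; nothing more can be done
None
```

I pressed both bamboo lids down to a hard stop on their own jars (each about 2 mm or less off centre by the wrist camera), released them, saw no bystander disturbed in the last pictures, and handed the job in at 21 s; no verdict was returned.

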